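# Seat the mixer shaft in its ring stand

## Task

Take the thick steel mixer shaft out of the rack and lower it, nose down, through the shrinking rings of the ring stand, pushing it gently past the spring-loaded balls until the lowest, smallest ring stops it; leave it seated there, upright and released. The lowest ring is only lightly clamped at its set height: feel for it and do not push it down the post. Leave the slim shaft in the rack and everything else where it is.

Things in the scene. Friction and masses are not known exactly. Their poses are not given: they have to be found in the camera images.
- thick_shaft: The part to move: steel mixer shaft, 20 mm diameter, 145 mm long, with a round grey coupling on top (30 mm diameter, 45 mm high; 190 mm in all; 0.16 to 0.26 kg). Its lowest 15 mm is a conical nose narrowing to 10 mm at the flat tip. Origin: centre of the tip; z runs up to the coupling (z = 145 to 190 mm). Starts nose down in one of the rack's wells, tip 5 mm above the bench.
- slim_shaft: A slimmer and shorter shaft, 12 mm diameter, 80 mm long, with the same coupling (125 mm in all), standing in the rack's other well; it stays there. Origin: centre of its tip, z up.
- rack: White block 60 x 150 x 50 mm (x, y, z) fixed to the bench, with two round wells in its top, 21.5 mm wide and 45 mm deep, at y = -40 and +40 mm. Origin: centre of its underside. Which shaft stands in which well changes.
- stand: Steel ring stand fixed to the bench: grey foot (x -95 to +65, y -55 to +55 mm, 10 mm thick) and a 12 mm post at x = -52 mm, 138 mm high (collars 22 mm wide), carrying four level rings one below the other, all centred on the stand's z axis. Origin: on the bench on that axis; z up. Bores from the top down: 36, 30, 23 and 14 mm.
- ring1 (a point): Centre of the upper face of the top ring (bore 36 mm), 133 mm above the bench. The second ring (bore 30 mm) has its upper face 26 mm below this point. Both are 7 mm thick and fixed.
- ring3 (a point): Centre of the upper face of the third ring (bore 23 mm, 10 mm thick, fixed), 82 mm above the bench. In it two spring-loaded 12 mm balls stand 15 mm apart, on the stand's +y and -y sides, centred 5 mm below this face. Spread by the nose, they drag on the sliding shaft with about 4 to 8 N (less once held still), enough to keep it from sinking by itself.
- foot_centre (a point): Point on the foot's upper face (10 mm above the bench) below the rings. Over it hangs the lowest ring, the stop (bore 14 mm, 8 mm thick): the nose enters it by 6 mm and is stopped. It was set by hand with its upper face anywhere from 22 to 54 mm above the bench; that height is not measured. Only friction clamps it: it slips down the post when pushed with more than about 16 N.
- dish: Bystander: shallow round glass dish, 60 mm across, 14 mm high; origin at the centre of its underside.
- jar: Bystander: white screw-cap jar, 70 mm across, 90 mm high; origin at the centre of its underside.
- reagent: Bystander: small amber bottle, 48 mm across, 100 mm high; origin at the centre of its underside.
- beaker: Bystander: glass beaker, 70 mm across, 85 mm high; origin at the centre of its underside.
- pipette: Bystander: hand pipette lying flat, about 230 mm long, 28 mm wide, 24 mm high; origin near its middle.
There are look-alikes about, which are no part of the job. What is shaped like the thick_shaft but pink is not meant.

How it is judged:
At the end, for the whole second after the job is handed in: The thick shaft stands at rest in the ring stand, through all four rings, upright within 6 degrees, its tip within 3 mm of where the nose sits fully home in the stop ring (stop_seat: a point carried by that ring, on its axis, 6 mm below its upper face). Nothing else may have been shifted (distance between thick_shaft and stop_seat below 0.003 m and angle between thick_shaft's own z axis and vertical below 0.1 rad and linear speed of thick_shaft below 0.02 m/s and angular speed of thick_shaft below 0.2 rad/s); the robot touches nothing.
It fails at once if the stop ring is pushed more than 3 mm along its post (distance of stop_seat from where it was at the start of the episode above 0.003 m).
It fails at once if the shaft is forced against the stand (over 40 N) (contact force between thick_shaft and stand above 40 N).
It fails at once if the shaft is let fall through the rings instead of being lowered (faster than 0.35 m/s inside them) (linear speed of thick_shaft above 0.35 m/s and horizontal distance between thick_shaft and stand below 0.018 m and height (world z) of thick_shaft below 0.125 m).
It fails at once if the slim shaft is taken from or shifted in the rack (15 mm) (distance of slim_shaft from where it was at the start of the episode above 0.015 m).
It fails at once if a bystander is shifted by more than 20 mm (distance of any of dish, jar, reagent, beaker, pipette from where it was at the start of the episode above 0.02 m).
It also fails if it takes over 61 s, if anything falls off the work surface, if the arm or the gripper's body presses on something with over 40 N, if the wrist force passes 120 N, or if a joint passes its speed limit or range.

## Robot

A 7-joint arm with a two-finger parallel gripper is mounted at the origin on the work surface. World frame = base frame: x ahead of the robot, y to its left, z up, the work surface at z = 0. Lengths are in m, angles in rad, forces in N, time in s.
With the tool pointing down it reaches from about 0.425 to 0.925 m from the base axis. Payload 6.8 kg.
Tool frame: the origin (TCP) lies on the centre line of the jaws, within the pads' length; the fingertips stand 14 mm ahead of it and the grasp point (between the pads) lies 5 mm behind it; z points along the fingers, y is the line along which they close (so a half turn about z gives the same grasp; the last joint's range is limited). The gripper opens to 88 mm and grips with 3 to 60 N. Pads are 20 mm wide; open, the fingers measure 115 mm over their backs; the gripper's body (75 mm by 178 mm) begins 61 mm behind the grasp point.
Start: joints at [-1.453, 0.477, 0.022, 1.555, -0.011, 1.109, -0.083], TCP at [0.151, 0.658, 0.237] pointing down, gripper open.
Joint ranges: [-2.96, 2.96], [-0.34, 2.1], [-1.41, 1.46], [0.24, 2.44], [-1.37, 4.51], [0.17, 1.92], [-2.96, 2.96]. Speed limits (rad/s): [2.39, 2.39, 3.14, 3.14, 3.14, 3.14, 3.14].

## Interface

Orientations are given as a 3x3 rotation matrix whose columns are the frame's x, y, z axes.
In Python, from workcell import bot, viewer gives the robot as it stands.
- The arm moves only by the shell command python3 -m handwheel 'ROWS' [OPENING]. ROWS is JSON, a list of rows, each a list of 2 entries, a list of its own where there are three numbers: the shift along the tool's x, y, z in mm, then the turn, a rotation vector about the tool's x, y, z in degrees. A call has 1 to 12 rows; each row shifts and turns the commanded pose from where the row before left it, along the tool's axes as they then stand; what a row does not reach is not made up. A row lasts 1/8 s, in which the tool goes at most 62.5 mm and 10.7 degrees, less where a joint would pass 70% of its speed; a pose out of reach is approached as far as the arm can. A call is refused whole if a number of a shift passes 62.5 or a number of a turn 10.7, either way. A call with a gripper value outside its range is refused whole. OPENING is the finger opening in mm, from 0 to 87.8, set as the call begins (- or left out, the last holds). The fingers move at their own pace and stop on an object; the grip force is fixed at half the most. Time passes only in rows, so rows that do not move let the fingers close. It gives the time, the measured TCP pose, the force, the opening and the grip force at its end, in the units of the state.
- bot.read_state(): the state, without advancing time (a new reading comes with each control period).
- viewer.read_camera(name): name is "scene" or "top" or "wrist"; returns a dict with "image" (420x560x3 uint8, red, green, blue), "intrinsics" (3x3 intrinsics, pixels), "dist" ([k1, k2, p1, p2, k3] as OpenCV has them; the pictures are not rectified), "origin" and "rotation" of the camera in the world; the wrist camera has in their place "mount" (4x4, takes a point from camera to tool coordinates, whose origin is the TCP and whose axes are the flange's). Camera axes: x right, y down, z forward; pixel columns grow to the right and rows downward; lengths in m; the calibration is good to about 2 mm. A picture is of the moment at which its call begins: read the wrist's pose just before it. There is no depth.
- bot.sign_off(): hands the job in; it is judged then, once.
The state is a dict: "time_s": time; "joint_pos": joint angles; "dq": joint speeds; "joint_torque": joint torques, N m; "tool_pos": TCP position; "orientation": TCP orientation; "wrist_force": force on the tool from outside, world axes, zero at the start; "ft_torque": the same for the moment, N m; "gripper_width": finger opening in m; "grasp_force": force on a finger pad.
Only numpy, scipy, OpenCV 4.12 (cv2) and the standard library are available. Lean on these libraries where they do the work, as an engineer would, in place of code of your own. Each camera call takes 0.05 s, during which the arm holds its last target. There are 200 camera calls.

## Working session

There is one attempt and no reset: what is moved stays moved. The work goes in short steps, Python scripts to look and compute and a shell command to move; the robot and the scene stay as the last step left them, time stands still between calls to the robot, and variables do not carry over. Pictures are saved under pics/ and viewed, at most 10 in all, crops included, and the job is handed in when it is done.

```bash
mkdir -p pics; ls
cat > h.py <<'E'
import numpy as np, cv2
from workcell import bot, viewer
def shot(name,fn=None):
    s=bot.read_state(); c=viewer.read_camera(name)
    c={k:(np.array(v) if not isinstance(v,str) else v) for k,v in c.items()}
    if name=="wrist":
        R=np.array(s["orientation"]);p=np.array(s["tool_pos"]);M=c["mount"]
        c["rotation"]=R@M[:3,:3]; c["origin"]=R@M[:3,3]+p
    if fn: cv2.imwrite("pics/"+fn+".png",c["image"][:,:,::-1]); np.savez("pics/"+fn+".npz",**{k:v for k,v in c.items()})
    return c
def ray(c,uv):
    q=cv2.undistortPoints(np.array([[uv]],float),c["intrinsics"],c["dist"])[0,0]
    d=c["rotation"]@np.array([q[0],q[1],1.]); return c["origin"],d/np.linalg.norm(d)
def onz(c,uv,z):
    o,d=ray(c,uv); return o+d*(z-o[2])/d[2]
def proj(c,P):
    R=c["rotation"];X=(np.atleast_2d(P)-c["origin"])@R
    return cv2.projectPoints(X,np.zeros(3),np.zeros(3),c["intrinsics"],c["dist"])[0][:,0]
def tri(rs):
    A=np.zeros((3,3));b=np.zeros(3)
    for o,d in rs:
        P=np.eye(3)-np.outer(d,d);A+=P;b+=P@o
    x=np.linalg.solve(A,b); return x,[np.linalg.norm((np.eye(3)-np.outer(d,d))@(x-o)) for o,d in rs]
E
python3 - <<'E'
from h import *
a=shot("scene","s0");b=shot("top","t0");w=shot("wrist","w0")
for c in(a,b,w): print(c["origin"],c["rotation"].round(2).tolist())
s=bot.read_state();print(s["time_s"],s["tool_pos"],np.array(s["orientation"]).round(3),s["gripper_width"],s["wrist_force"])
E
```

```text
pics
[ 0.97624831 -0.4114206   0.85293873] [[0.7, 0.56, -0.45], [0.71, -0.54, 0.45], [0.01, -0.63, -0.77]]
[0.34618715 0.01104827 1.40463267] [[-0.02, -0.98, 0.18], [-1.0, 0.02, -0.01], [0.0, -0.18, -0.98]]
[0.07348382 0.67499472 0.38420768] [[0.22, 0.93, 0.28], [0.97, -0.21, -0.07], [-0.0, 0.29, -0.96]]
0.15 [0.15103513 0.657453   0.23592473] [[-0.975  0.224 -0.   ]
 [ 0.224  0.975 -0.001]
 [-0.    -0.001 -1.   ]] 0.0879958358991718 [-0.82586614 -1.07879242 -0.26708097]
```

View pics/s0.png

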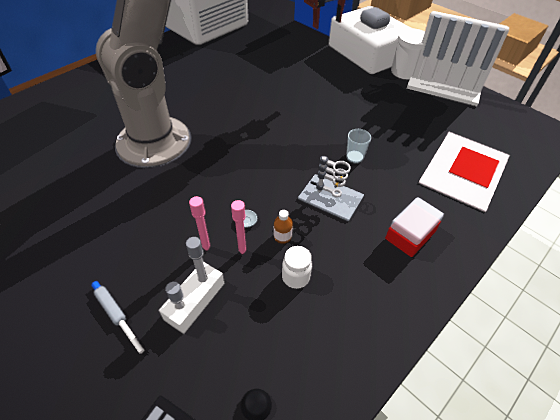

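View pics/t0.png

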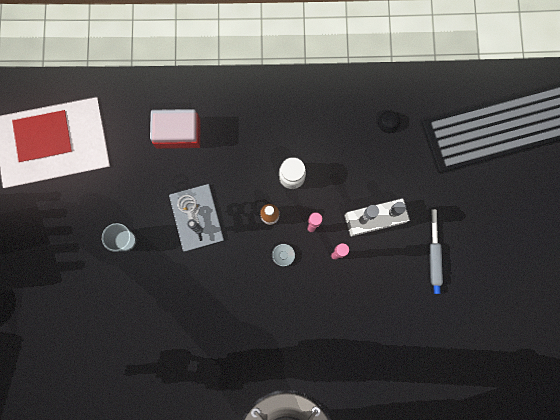

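The scene view shows the rack at about (190,297), with the tall thick shaft's coupling at (194,245) and the slim one at (174,292). The stand is at (335,190) and two pink look-alikes are at (199,220) and (239,225). In the top view the rack is at (378,217), the stand at (197,217) and the rings near (187,204). I'll enlarge the rack and stand next.

Run:
```python
from h import *
s=cv2.imread("pics/s0.png");t=cv2.imread("pics/t0.png")
cr=lambda im,x,y:cv2.resize(im[y:y+75,x:x+100],(400,300),interpolation=cv2.INTER_CUBIC)
cv2.imwrite("pics/c1.png",np.vstack([np.hstack([cr(s,150,225),cr(s,290,145)]),np.hstack([cr(t,330,180),cr(t,150,175)])]))
```

```text
(no output)
```

View pics/c1.png

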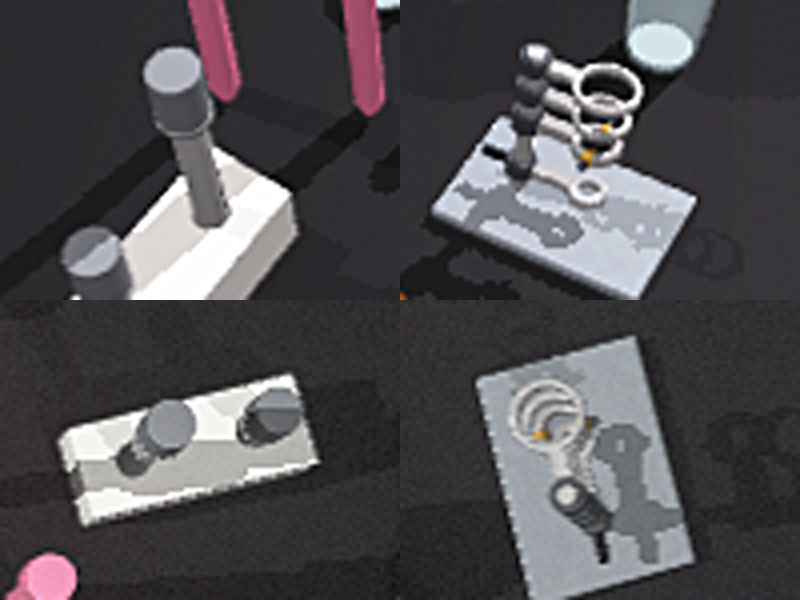

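The crops show the coupling tops at scene (193,242) and top (373,211) for the thick shaft, and scene (172.5,286) and top (399,208) for the slim one. Ring 1 is at scene (341,167.5) and top (186.5,203). The stop ring is at scene (336.5,192) and its bore is visible.

Run:
```python
from h import *
a=dict(np.load("pics/s0.npz"));b=dict(np.load("pics/t0.npz"))
f=lambda x,y,X,Y:np.array([(x+.5)/4-.5+X,(y+.5)/4-.5+Y])
th=(f(173,70,150,225),f(172,123,330,180)); sl=(f(91,247,150,225),f(278,110,330,180))
r1=(f(206,91,290,145),f(147,114,150,175)); st=f(188,190,290,145)
for n,(p,q) in dict(thick=th,slim=sl,ring1=r1).items():
    x,e=tri([ray(a,p),ray(b,q)]);print(n,x.round(4),np.round(e,4))
x,_=tri([ray(a,r1[0]),ray(b,r1[1])])
o,d=ray(a,st); k=((x-o)[:2]@d[:2])/(d[:2]@d[:2]); print("stop",(o+k*d).round(4), (x-(o+k*d)).round(4))
# foot corners (top), rack corners (top)
F=[f(77,78,150,175),f(236,38,150,175),f(293,262,150,175)]
P=[onz(b,q,.01) for q in F];print("foot",np.round(P,4))
ex=P[1]-P[0];ey=P[1]-P[2];print(np.linalg.norm(ex),np.linalg.norm(ey))
R=[f(63,137,330,180),f(293,77,330,180),f(318,163,330,180),f(84,223,330,180)]
P=[onz(b,q,.05) for q in R];print("rack",np.round(P,4),np.mean(P,0).round(4))
# bystander rough, top
for n,q,z in [("reagent",(269,211),.1),("jar",(292,168),.09),("dish",(284,255),.014),("pinkA",(317,217),.19),("pinkB",(343,248),.19),("beaker",(118,237),.0)]: print(n,onz(b,q,z).round(3))
```

```text
thick [ 0.544  -0.2101  0.1965] [0.0007 0.0007]
slim [ 0.561  -0.2867  0.1332] [0.0011 0.0011]
ring1 [0.5802 0.231  0.1301] [0.0019 0.0019]
stop [0.5793 0.2305 0.0323] [0.0009 0.0006 0.0978]
foot [[0.6292 0.3002 0.01  ]
 [0.6547 0.1943 0.01  ]
 [0.5026 0.1559 0.01  ]]
0.10897362858211092 0.1568417327714336
rack [[ 0.5604 -0.1655  0.05  ]
 [ 0.5972 -0.3161  0.05  ]
 [ 0.5405 -0.3287  0.05  ]
 [ 0.5042 -0.1766  0.05  ]] [ 0.5506 -0.2467  0.05  ]
reagent [0.563 0.031 0.1  ]
jar [ 0.675 -0.029  0.09 ]
dish [ 0.46  -0.005  0.014]
pinkA [ 0.532 -0.081  0.19 ]
pinkB [ 0.459 -0.138  0.19 ]
beaker [0.518 0.434 0.   ]
```

Both measurements agree with the known sizes (thick top 0.1965, ring 1 at 0.130, foot 109 x 157 mm). The foot's centre gives the same axis as ring 1, and the stop's upper face is at roughly 0.032. I'm starting the move with the tool raised.

```bash
python3 -m handwheel '[[[-42,-17,-12],[0,0,0]],[[-42,-17,-12],[0,0,0]],[[-42,-17,-12],[0,0,0]],[[-42,-17,-12],[0,0,0]],[[-42,-17,-12],[0,0,0]],[[-42,-17,-12],[0,0,0]],[[-42,-17,-12],[0,0,0]],[[-42,-17,-12],[0,0,0]]]'
```

```text
time_s: 1.15
tool_pos: [0.4491, 0.449, 0.3328]
orientation: [[-0.975, 0.224, -0.0], [0.224, 0.975, -0.0], [0.0, -0.0, -1.0]]
wrist_force: [0.1, -0.4, -0.3]
gripper_width: 0.0876
grasp_force: 0.0
```

```bash
python3 -m handwheel '[[[-20,-52,0],[0,0,0]],[[-20,-52,0],[0,0,0]],[[-20,-52,0],[0,0,0]],[[-20,-52,0],[0,0,0]],[[-20,-52,0],[0,0,0]],[[-20,-52,0],[0,0,0]],[[-20,-52,0],[0,0,0]],[[-20,-52,0],[0,0,0]],[[-20,-52,0],[0,0,0]],[[-20,-52,0],[0,0,0]],[[-20,-52,0],[0,0,0]],[[-20,-49,0],[0,0,0]]]'
python3 - <<'E'
from h import *
c=shot("wrist","w1");print(proj(c,[[.544,-.21,.195],[.541,-.208,.05]]),bot.read_state()["joint_pos"])
E
```

```text
time_s: 2.65
tool_pos: [0.5429, -0.2106, 0.3326]
orientation: [[-0.975, 0.224, -0.0], [0.224, 0.975, 0.0], [0.0, 0.0, -1.0]]
wrist_force: [-0.1, -0.4, 0.6]
gripper_width: 0.0876
grasp_force: 0.0
[[280.9607398  200.76942469]
 [281.43186638 170.18858775]] [-0.1798019   0.27075853  0.56955286  1.68861451 -0.14912071  1.22467491
  1.76086732]
```

View pics/w1.png

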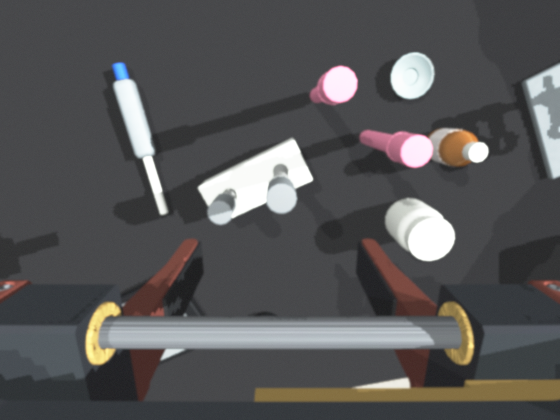

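The wrist view shows the thick coupling's top at about (281,195) and the slim one at (222,209), with nothing near the descent path. The point was predicted at row 200.8, so I'll refine it.

```bash
cat >> h.py <<'E'
def disc(c,uv,lo,hi,r=30):
    h=cv2.cvtColor(c["image"],cv2.COLOR_RGB2HSV);u,v=np.round(uv).astype(int)
    m=((h[...,1]<70)&(h[...,2]>lo)&(h[...,2]<hi)).astype(np.uint8)
    k=np.zeros_like(m);k[v-r:v+r,u-r:u+r]=1;m*=k
    n,l,s,ce=cv2.connectedComponentsWithStats(m,connectivity=4)
    i=l[v,u]; return s[i],ce[i],cv2.fitEllipse(max(cv2.findContours((l==i).astype(np.uint8),0,1)[0],key=len))
E
python3 - <<'E'
from h import *
c=dict(np.load("pics/w1.npz"));a=dict(np.load("pics/s0.npz"));b=dict(np.load("pics/t0.npz"))
print(c["intrinsics"].round(0).tolist())
h=cv2.cvtColor(c["image"],cv2.COLOR_RGB2HSV);print(h[170:225:2,281,2],h[195,260:304,2])
v=int(h[195,281,2])
s,ce,e=disc(c,(281,195),v-14,v+14);print(s,ce,e)
rays=[ray(a,(192.9,242.1)),ray(b,(372.6,210.4)),ray(c,e[0])]
for z in(.190,.195,.2): print(onz(c,e[0],z))
print(tri(rays),tri(rays[::2]),tri(rays[1:]))
E
```

```text
[[313.0, 0.0, 279.0], [0.0, 313.0, 206.0], [0.0, 0.0, 1.0]]
[153 187 205 193 149 150 163 224 237 235 235 235 234 233 232 232 231 232
 231 231 231 202 104  75  75  76  75  75] [255 255 255 255 255 255 246 226 228 231 232 232 232 233 233 233 232 234
 233 233 234 234 234 234 234 233 235 235 236 235 235 235 235 236 233 214
 152  92  69  66  65  65  65  66]
[266 184  30  28 640] [280.684375 197.521875] ((280.43719482421875, 197.3391876220703), (26.86900520324707, 29.356958389282227), 104.91029357910156)
[ 0.54191847 -0.21001859  0.19      ]
[ 0.54060165 -0.20973034  0.195     ]
[ 0.53928483 -0.20944209  0.2       ]
(array([ 0.54256392, -0.20988175,  0.19440046]), [np.float64(0.00033684473666731286), np.float64(0.0019848722171736453), np.float64(0.00174724537170607)]) (array([ 0.54119914, -0.20969599,  0.19296584]), [np.float64(0.000163555656007634), np.float64(0.00016355565600765736)]) (array([ 0.54569779, -0.21149898,  0.18029618]), [np.float64(0.0014880254771064614), np.float64(0.0014880254771064796)])
```

```bash
python3 -m handwheel '[[[1,0.6,35],[0,0,0]],[[0,0,40],[0,0,0]],[[0,0,40],[0,0,0]],[[0,0,30],[0,0,0]],[[0,0,15],[0,0,0]],[[0,0,5],[0,0,0]],[[0,0,0],[0,0,0]]]' && python3 -m handwheel '[[[0,0,0],[0,0,0]],[[0,0,0],[0,0,0]],[[0,0,0],[0,0,0]],[[0,0,0],[0,0,0]],[[0,0,0],[0,0,0]],[[0,0,0],[0,0,0]]]' 0
```

```text
time_s: 3.58
tool_pos: [0.5426, -0.2082, 0.1683]
orientation: [[-0.975, 0.224, 0.001], [0.224, 0.975, -0.0], [-0.001, 0.0, -1.0]]
wrist_force: [0.5, -0.0, -0.0]
gripper_width: 0.0877
grasp_force: 0.0
time_s: 4.32
tool_pos: [0.5421, -0.2081, 0.1676]
orientation: [[-0.975, 0.224, -0.0], [0.224, 0.975, 0.0], [0.0, 0.0, -1.0]]
wrist_force: [-0.2, 0.1, -0.4]
gripper_width: 0.0313
grasp_force: 0.0
```

Run:
```python
from h import *
c=shot("wrist","w2");s=bot.read_state();print(s["tool_pos"],s["gripper_width"],s["grasp_force"],s["wrist_force"])
print(proj(c,[[.542,-.2098,.195],list(s["tool_pos"]+np.array([0,0,.0275]))]))
```

```text
[ 0.54216002 -0.20815416  0.16763023] 0.029461502098902394 29.98705744743347 [-0.50732425  0.02130101  0.07518127]
[[276.77879543 299.89149305]
 [280.47257385 299.64234717]]
```

View pics/w2.png

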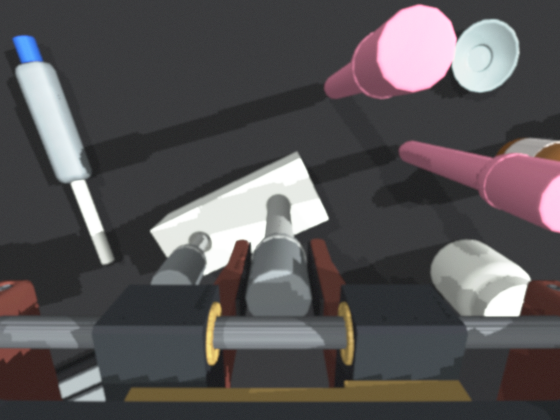

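The wrist view shows the coupling at (279,270) held centrally between the fingers, opening 29.5 mm. I'll lift straight out.

```bash
python3 -m handwheel '[[[0,0,-4],[0,0,0]],[[0,0,-8],[0,0,0]],[[0,0,-12],[0,0,0]],[[0,0,-16],[0,0,0]],[[0,0,-20],[0,0,0]],[[0,0,-25],[0,0,0]],[[0,0,-30],[0,0,0]],[[0,0,-30],[0,0,0]],[[0,0,-30],[0,0,0]],[[0,0,-25],[0,0,0]],[[0,0,-10],[0,0,0]],[[0,0,0],[0,0,0]]]'
```

```text
time_s: 5.88
tool_pos: [0.5422, -0.2082, 0.3782]
orientation: [[-0.975, 0.224, 0.001], [0.224, 0.975, -0.0], [-0.001, 0.0, -1.0]]
wrist_force: [-0.2, 0.3, -2.3]
gripper_width: 0.03
grasp_force: 30.0
```

```bash
python3 -m handwheel '[[[2,15,0],[0,0,0]],[[4,30,0],[0,0,0]],[[6,42,0],[0,0,0]],[[7,48,0],[0,0,0]],[[7,48,0],[0,0,0]],[[7,48,0],[0,0,0]],[[7,48,0],[0,0,0]],[[7,48,0],[0,0,0]],[[6,42,0],[0,0,0]],[[5,35,0],[0,0,0]],[[3,22,0],[0,0,0]],[[1,11,0],[0,0,0]]]' && python3 -m handwheel '[[[0,0,0],[0,0,0]],[[0,0,0],[0,0,0]]]'
python3 - <<'E'
from h import *
a=shot("scene","s1");b=shot("top","t1");w=shot("wrist","w3")
P=np.array([.5803,.2315,0]);Z=lambda z:P+[0,0,z]
for c in(a,b,w): print(proj(c,[Z(.133),Z(.107),Z(.082),Z(.216)]).round(1).tolist())
s=bot.read_state();print(s["tool_pos"],s["wrist_force"],s["ft_torque"])
A=cv2.resize(a["image"][40:190,260:410],(400,400),interpolation=2)
B=cv2.resize(w["image"][120:320,180:380],(400,400),interpolation=2)
cv2.imwrite("pics/c2.png",np.hstack([A,B])[:,:,::-1])
E
```

```text
time_s: 7.38
tool_pos: [0.579, 0.2331, 0.3768]
orientation: [[-0.975, 0.222, -0.001], [0.222, 0.975, -0.001], [0.001, -0.001, -1.0]]
wrist_force: [0.2, 0.4, -1.9]
gripper_width: 0.0297
grasp_force: 30.0
time_s: 7.62
tool_pos: [0.5799, 0.2299, 0.3778]
orientation: [[-0.974, 0.226, 0.0], [0.226, 0.974, -0.001], [-0.0, -0.0, -1.0]]
wrist_force: [1.1, 0.6, -1.5]
gripper_width: 0.0295
grasp_force: 30.0
[[342.1, 166.4], [340.8, 173.4], [339.5, 179.9], [346.9, 142.1]]
[[186.5, 203.4], [188.3, 205.3], [190.0, 207.0], [180.3, 197.0]]
[[281.1, 177.3], [281.0, 173.5], [280.9, 170.2], [281.4, 193.5]]
[0.57981155 0.2304466  0.3779402 ] [ 0.51143339 -0.45691718 -1.84384258] [-0.02690225  0.04906056 -0.02895375]
```

View pics/c2.png

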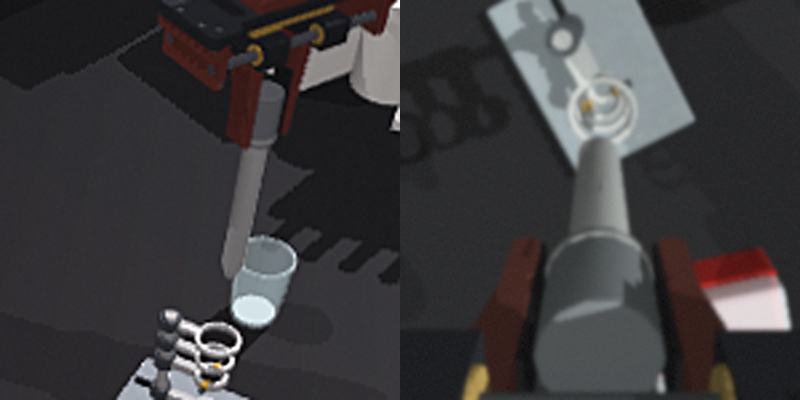

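The left crop (scene) shows the held shaft upright, with its tip at scene (347,143). The right crop (wrist) shows ring 1 at wrist (281,174), with the nose at about (280,190). I'll lower it to just above ring 1 and compare nose and ring up close.

```bash
python3 -m handwheel '[[[0,0,8],[0,0,0]],[[0,0,14],[0,0,0]],[[0,0,16],[0,0,0]],[[0,0,15],[0,0,0]],[[0,0,12],[0,0,0]],[[0,0,6],[0,0,0]],[[0,0,0],[0,0,0]],[[0,0,0],[0,0,0]]]'
python3 - <<'E'
from h import *
a=shot("scene","s2");w=shot("wrist","w4")
s=bot.read_state();t=np.array(s["tool_pos"]);print(t,s["wrist_force"],s["ft_torque"])
P=np.array([.5803,.2315,0]);Z=lambda z:P+[0,0,z]
for c in(a,w): print(proj(c,[Z(.133),Z(.107),Z(.082),Z(.038),t-[0,0,.1626],t-[0,0,.1476],t-[0,0,.0176]]).round(1).tolist())
A=cv2.resize(a["image"][125:205,300:380],(400,400),interpolation=2)
B=cv2.resize(w["image"][140:240,230:330],(400,400),interpolation=2)
cv2.imwrite("pics/c3.png",np.hstack([A,B])[:,:,::-1])
E
```

```text
time_s: 8.78
tool_pos: [0.5799, 0.2318, 0.3073]
orientation: [[-0.975, 0.224, 0.001], [0.224, 0.975, 0.0], [-0.001, 0.001, -1.0]]
wrist_force: [0.1, -0.1, -1.7]
gripper_width: 0.0297
grasp_force: 30.0
[0.57990446 0.23183264 0.3072759 ] [-0.21940662  1.07513286 -2.05777542] [-0.02744465  0.04389931  0.01254118]
[[342.1, 166.4], [340.8, 173.4], [339.5, 179.9], [337.4, 190.8], [342.7, 163.0], [343.6, 158.8], [351.6, 117.5]]
[[279.7, 190.8], [279.6, 185.3], [279.6, 180.7], [279.6, 173.8], [279.9, 193.1], [279.9, 196.9], [280.3, 255.0]]
```

View pics/c3.png

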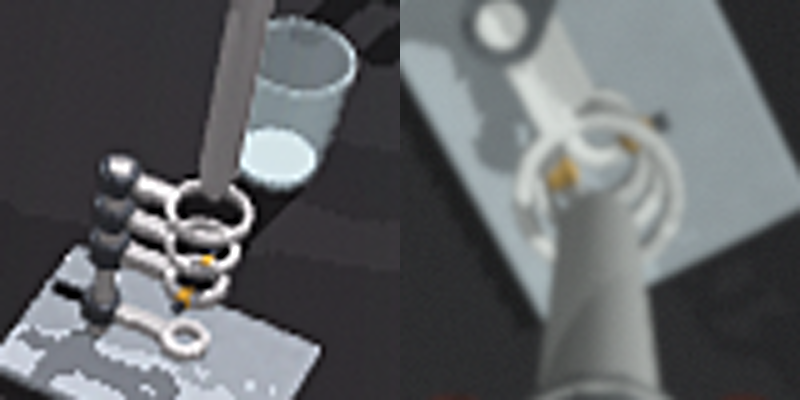

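The left crop (scene) has ring 1 at scene (342,166.4) and the nose tip at (342.9,163.3), both as predicted. The wrist view (right) hints that the nose is 0–3 mm towards +x of the ring. Both fit within the ±8 mm of ring 1, so I'll go into it and judge the gaps there.

```bash
python3 -m handwheel '[[[0,0,5],[0,0,0]],[[0,0,7],[0,0,0]],[[0,0,7],[0,0,0]],[[0,0,7],[0,0,0]],[[0,0,5],[0,0,0]],[[0,0,3],[0,0,0]],[[0,0,0],[0,0,0]],[[0,0,0],[0,0,0]]]'
python3 - <<'E'
from h import *
a=shot("scene","s3");w=shot("wrist","w5")
s=bot.read_state();t=np.array(s["tool_pos"]);print(t,s["wrist_force"],s["ft_torque"])
P=np.array([.5803,.2315,0]);Z=lambda z:P+[0,0,z]
ang=np.linspace(0,2*np.pi,80)
ims=[]
for c,(x,y,n) in((a,(320,140,50)),(w,(240,155,80))):
    k=400/n
    im=cv2.resize(c["image"][y:y+n,x:x+n],(400,400),interpolation=2)[:,:,::-1].copy()
    for o,z,r,col in((P,.133,.018,(0,0,255)),(t*[1,1,0],.133,.010,(0,255,0))):
        C=np.c_[o[0]+r*np.cos(ang),o[1]+r*np.sin(ang),0*ang+z]
        q=(proj(c,C)-[x,y]+.5)*k-.5
        cv2.polylines(im,[np.round(q).astype(int)],True,col,1)
    ims.append(im)
cv2.imwrite("pics/c4.png",np.hstack(ims))
E
```

```text
time_s: 9.88
tool_pos: [0.5797, 0.2318, 0.2729]
orientation: [[-0.975, 0.224, 0.0], [0.224, 0.975, 0.0], [-0.0, 0.0, -1.0]]
wrist_force: [-0.9, -0.1, -1.7]
gripper_width: 0.0295
grasp_force: 30.0
[0.57971685 0.23175976 0.27291468] [ 0.07236239 -0.2201077  -1.15289735] [ 0.09504619 -0.03728262 -0.03265061]
```

View pics/c4.png

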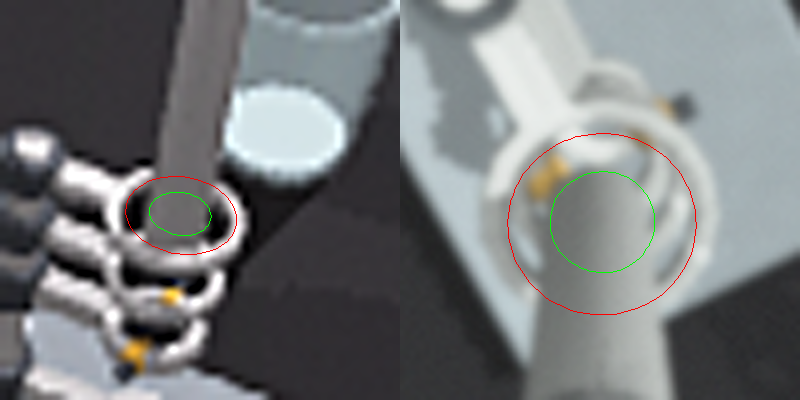

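The left crop (scene) shows the real bore about half a pixel up-left of the red model circle, with the shaft edges matching the green one. In the right crop (wrist), ring 1 sits about 2.4 px above its model. I'll now check where the nose end itself lies in the wrist view.

Run:
```python
from h import *
w=dict(np.load("pics/w5.npz"));a=dict(np.load("pics/s3.npz"));s=bot.read_state();t=np.array(s["tool_pos"])
ang=np.linspace(0,2*np.pi,80)
def circ(c,o,z,r):
    q=proj(c,np.c_[o[0]+r*np.cos(ang),o[1]+r*np.sin(ang),0*ang+z]);return np.r_[q.min(0),q.max(0)].round(1)
print("tip",circ(w,t,t[2]-.1626,.005),"shoulder",circ(w,t,t[2]-.1476,.01))
g=cv2.cvtColor(w["image"],cv2.COLOR_RGB2GRAY)
for u in(278,280,282): print(u,list(zip(range(172,200),g[172:200,u].tolist())))
print(g[200,255:310].tolist()); print("bore in row",circ(w,[.5803,.2315],.133,.018),circ(w,[.5803,.2315],.133,.0225))
ga=cv2.cvtColor(a["image"],cv2.COLOR_RGB2GRAY)
for v in(150,155,160): print(v,ga[v,330:360].tolist())
for z in(.133+.035,.133+.05,.133+.02): print(z,circ(a,t,z,.01))
```

```text
tip [275.1 188.4 284.9 197.9] shoulder [269.8 187.  290.2 206.7]
278 [(172, 149), (173, 154), (174, 165), (175, 189), (176, 208), (177, 211), (178, 203), (179, 187), (180, 175), (181, 176), (182, 199), (183, 225), (184, 232), (185, 230), (186, 220), (187, 193), (188, 157), (189, 134), (190, 127), (191, 127), (192, 126), (193, 126), (194, 125), (195, 127), (196, 129), (197, 126), (198, 127), (199, 127)]
280 [(172, 158), (173, 158), (174, 171), (175, 195), (176, 208), (177, 204), (178, 189), (179, 176), (180, 166), (181, 164), (182, 185), (183, 215), (184, 230), (185, 230), (186, 221), (187, 198), (188, 166), (189, 147), (190, 142), (191, 140), (192, 140), (193, 141), (194, 141), (195, 142), (196, 140), (197, 139), (198, 138), (199, 139)]
282 [(172, 169), (173, 163), (174, 174), (175, 195), (176, 208), (177, 204), (178, 190), (179, 175), (180, 160), (181, 158), (182, 180), (183, 209), (184, 222), (185, 220), (186, 208), (187, 185), (188, 168), (189, 156), (190, 155), (191, 154), (192, 155), (193, 155), (194, 155), (195, 154), (196, 155), (197, 154), (198, 155), (199, 156)]
[186, 173, 1
[... 151 characters left out ...]
2, 179, 170, 158, 165, 185, 200, 205, 203, 191, 169, 162, 177, 198, 206, 203, 187, 177, 173, 173, 171, 172, 172]
bore in row [261.1 181.2 298.7 217.5] [256.4 176.5 303.4 221.9]
150 [51, 53, 52, 51, 52, 52, 52, 52, 52, 51, 44, 94, 113, 107, 106, 105, 108, 107, 97, 131, 129, 123, 143, 170, 171, 143, 142, 126, 138, 141]
155 [52, 52, 53, 52, 53, 52, 52, 51, 51, 45, 91, 111, 109, 105, 105, 106, 106, 85, 208, 234, 226, 224, 224, 224, 224, 224, 224, 224, 224, 224]
160 [141, 70, 30, 37, 44, 44, 40, 11, 6, 70, 110, 109, 107, 105, 106, 109, 104, 70, 51, 102, 142, 196, 217, 240, 237, 234, 234, 235, 238, 244]
0.168 [340.  153.6 347.9 159.1]
0.183 [340.8 149.2 348.8 154.7]
0.153 [339.2 157.9 347.  163.4]
```

```bash
python3 -m handwheel '[[[1.2,0,0],[0,0,0]],[[0,0,3],[0,0,0]],[[0,0,4],[0,0,0]],[[0,0,4],[0,0,0]],[[0,0,4],[0,0,0]],[[0,0,4],[0,0,0]],[[0,0,4],[0,0,0]],[[0,0,2],[0,0,0]],[[0,0,0],[0,0,0]],[[0,0,0],[0,0,0]]]'
python3 - <<'E'
from h import *
a=shot("scene","s4");w=shot("wrist","w6")
s=bot.read_state();t=np.array(s["tool_pos"]);print(t,s["wrist_force"],s["ft_torque"])
P=np.array([.5803,.2315,0])
ang=np.linspace(0,2*np.pi,80)
ims=[]
for c,(x,y,n) in((a,(320,150,50)),(w,(230,155,100))):
    k=400/n
    im=cv2.resize(c["image"][y:y+n,x:x+n],(400,400),interpolation=2)[:,:,::-1].copy()
    for o,z,r,col in((P,.107,.015,(0,0,255)),(t*[1,1,0],.107,.010,(0,255,0)),(P,.133,.018,(255,0,255))):
        q=(proj(c,np.c_[o[0]+r*np.cos(ang),o[1]+r*np.sin(ang),0*ang+z])-[x,y]+.5)*k-.5
        cv2.polylines(im,[np.round(q).astype(int)],True,col,1)
    ims.append(im)
cv2.imwrite("pics/c5.png",np.hstack(ims))
h=cv2.cvtColor(w["image"],cv2.COLOR_RGB2HSV);m=((abs(h[...,0].astype(int)-20)<8)&(h[...,1]>120)&(h[...,2]>110)).astype(np.uint8)
m[240:]=0;m[:150]=0
n,l,st,ce=cv2.connectedComponentsWithStats(m);print([(st[i].tolist(),ce[i].round(1).tolist()) for i in range(1,n) if st[i][4]>4])
u=np.array([-.243,.970,0])*.0135
print(proj(w,[P+u+[0,0,.077],P-u+[0,0,.077]]))
E
```

```text
time_s: 11.22
tool_pos: [0.5785, 0.232, 0.2478]
orientation: [[-0.975, 0.224, 0.0], [0.224, 0.975, 0.0], [-0.0, 0.0, -1.0]]
wrist_force: [-0.6, -0.3, -1.9]
gripper_width: 0.0293
grasp_force: 30.0
[0.57850609 0.23201401 0.24783342] [-0.24757939 -0.26577482 -1.15147702] [0.03139253 0.05615275 0.03052759]
[([133, 186, 13, 20, 36], [141.1, 194.9]), ([84, 193, 45, 40, 1108], [109.2, 210.6]), ([266, 198, 2, 3, 6], [266.5, 199.0])]
[[291.41292769 187.32004775]
 [268.54980378 198.63255844]]
```

View pics/c5.png

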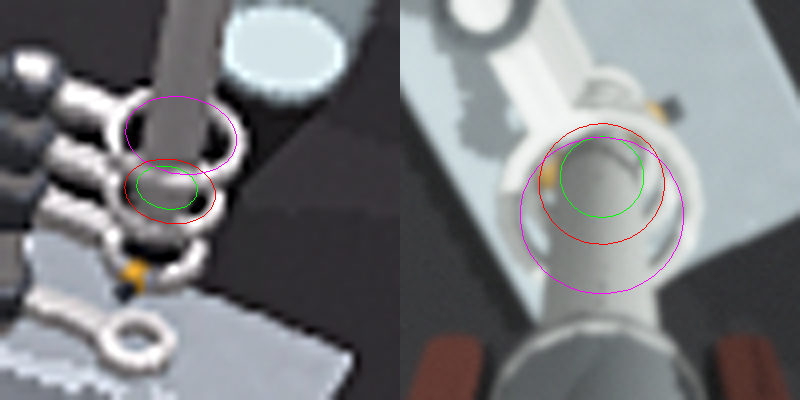

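The left crop (scene) shows the shaft centred in rings 1 and 2 to about 1 mm. The right crop (wrist) puts the rings about 0.7 mm towards -x, with the balls at wrist (267,199) and (294,182). I'll correct by half a millimetre and feel the way into ring 3.

```bash
python3 -m handwheel '[[[0.5,0,2],[0,0,0]],[[0,0,2],[0,0,0]],[[0,0,2],[0,0,0]],[[0,0,2],[0,0,0]],[[0,0,2],[0,0,0]],[[0,0,0],[0,0,0]]]'; python3 -m handwheel '[[[0,0,2],[0,0,0]],[[0,0,2],[0,0,0]],[[0,0,0],[0,0,0]]]'; python3 -m handwheel '[[[0,0,2],[0,0,0]],[[0,0,2],[0,0,0]],[[0,0,0],[0,0,0]]]'
```

```text
time_s: 12.08
tool_pos: [0.5778, 0.2321, 0.2374]
orientation: [[-0.975, 0.224, -0.0], [0.224, 0.975, -0.0], [0.0, -0.0, -1.0]]
wrist_force: [0.2, 0.5, -1.3]
gripper_width: 0.0297
grasp_force: 30.0
time_s: 12.45
tool_pos: [0.5778, 0.2321, 0.2334]
orientation: [[-0.975, 0.224, -0.0], [0.224, 0.975, -0.0], [0.0, -0.0, -1.0]]
wrist_force: [-0.3, 0.5, -2.7]
gripper_width: 0.0295
grasp_force: 30.0
time_s: 12.82
tool_pos: [0.578, 0.2322, 0.2297]
orientation: [[-0.975, 0.224, 0.0], [0.224, 0.975, 0.0], [-0.0, 0.0, -1.0]]
wrist_force: [-0.1, 0.9, -1.1]
gripper_width: 0.0294
grasp_force: 30.0
```

```bash
python3 -m handwheel '[[[0,0,2],[0,0,0]],[[0,0,2],[0,0,0]],[[0,0,2],[0,0,0]]]'; python3 -m handwheel '[[[0,0,2],[0,0,0]],[[0,0,2],[0,0,0]],[[0,0,2],[0,0,0]]]';python3 -m handwheel '[[[0,0,2],[0,0,0]],[[0,0,2],[0,0,0]],[[0,0,0],[0,0,0]]]'
```

```text
time_s: 13.2
tool_pos: [0.5783, 0.2323, 0.224]
orientation: [[-0.975, 0.224, 0.001], [0.224, 0.975, 0.001], [-0.001, 0.001, -1.0]]
wrist_force: [0.1, 0.5, 3.5]
gripper_width: 0.0293
grasp_force: 30.0
time_s: 13.58
tool_pos: [0.5778, 0.2321, 0.2174]
orientation: [[-0.975, 0.224, -0.0], [0.224, 0.975, -0.0], [0.0, -0.0, -1.0]]
wrist_force: [-0.6, -0.0, 3.5]
gripper_width: 0.0297
grasp_force: 30.0
time_s: 13.95
tool_pos: [0.5774, 0.232, 0.2128]
orientation: [[-0.975, 0.224, -0.001], [0.224, 0.975, -0.001], [0.001, -0.001, -1.0]]
wrist_force: [0.3, -0.1, -1.5]
gripper_width: 0.0297
grasp_force: 30.0
```

```bash
python3 -m handwheel '[[[0,0,1.5],[0,0,0]],[[0,0,1.5],[0,0,0]],[[0,0,1.5],[0,0,0]],[[0,0,1.5],[0,0,0]]]'; python3 -m handwheel '[[[0,0,1.5],[0,0,0]],[[0,0,1.5],[0,0,0]],[[0,0,1.5],[0,0,0]]]'; python3 -m handwheel '[[[0,0,1],[0,0,0]],[[0,0,1],[0,0,0]]]'
```

```text
time_s: 14.45
tool_pos: [0.578, 0.2321, 0.2076]
orientation: [[-0.975, 0.224, 0.0], [0.224, 0.975, 0.0], [-0.0, 0.0, -1.0]]
wrist_force: [-1.4, -0.6, 3.9]
gripper_width: 0.03
grasp_force: 30.0
time_s: 14.82
tool_pos: [0.578, 0.2322, 0.2031]
orientation: [[-0.975, 0.224, 0.0], [0.224, 0.975, 0.0], [-0.0, 0.0, -1.0]]
wrist_force: [-1.0, 1.0, 4.6]
gripper_width: 0.0297
grasp_force: 30.0
time_s: 15.08
tool_pos: [0.578, 0.2322, 0.2011]
orientation: [[-0.975, 0.224, 0.0], [0.224, 0.975, 0.0], [-0.0, 0.0, -1.0]]
wrist_force: [0.4, -0.0, 2.7]
gripper_width: 0.0296
grasp_force: 30.0
```

```bash
python3 -m handwheel '[[[0,0,1],[0,0,0]],[[0,0,1],[0,0,0]]]' | grep -E "tool|wrist"; python3 -m handwheel '[[[0,0,1],[0,0,0]],[[0,0,1],[0,0,0]]]'| grep -E "tool|wrist"
```

```text
tool_pos: [0.578, 0.2321, 0.1991]
wrist_force: [0.0, 0.2, 4.5]
tool_pos: [0.5779, 0.2321, 0.1971]
wrist_force: [0.9, 0.7, 2.9]
```

```bash
python3 -m handwheel '[[[0,0,1],[0,0,0]]]' | grep -E "tool|wrist"; python3 -m handwheel '[[[0,0,1],[0,0,0]]]'| grep -E "tool|wrist"
```

```text
tool_pos: [0.5779, 0.2321, 0.1961]
wrist_force: [-1.0, -0.3, 3.9]
tool_pos: [0.5779, 0.2321, 0.195]
wrist_force: [0.2, -0.6, 3.6]
```

```bash
python3 -m handwheel '[[[0,0,0.8],[0,0,0]]]' | grep -E "tool|wrist"; python3 -m handwheel '[[[0,0,0.8],[0,0,0]]]'| grep -E "tool|wrist"
```

```text
tool_pos: [0.5778, 0.2321, 0.1942]
wrist_force: [-1.2, 0.4, 3.6]
tool_pos: [0.5778, 0.2321, 0.1935]
wrist_force: [-0.7, 0.6, 3.2]
```

```bash
python3 -m handwheel '[[[0,0,0.8],[0,0,0]]]' | grep -E "tool|wrist"
```

```text
tool_pos: [0.5779, 0.2321, 0.1927]
wrist_force: [-1.6, 0.2, 4.9]
```

```bash
python3 -m handwheel '[[[0,0,0.8],[0,0,0]]]' | grep -E "tool|wrist"
```

```text
tool_pos: [0.578, 0.2322, 0.192]
wrist_force: [0.1, 0.4, 5.0]
```

```bash
python3 -m handwheel '[[[0,0,0.8],[0,0,0]]]' | grep -E "tool|wrist"
```

```text
tool_pos: [0.5781, 0.2322, 0.1913]
wrist_force: [-0.3, 0.3, 5.3]
```

```bash
python3 -m handwheel '[[[0,0,0.6],[0,0,0]]]' | grep -E "tool|wrist"
```

```text
tool_pos: [0.5782, 0.2322, 0.1909]
wrist_force: [-1.0, -0.7, 7.3]
```

```bash
python3 -m handwheel '[[[0,0,0.6],[0,0,0]]]' | grep -E "tool|wrist"
```

```text
tool_pos: [0.5784, 0.2323, 0.1906]
wrist_force: [-0.7, 0.4, 8.9]
```

```bash
python3 -m handwheel '[[[0,0,0.6],[0,0,0]]]' | grep -E "tool|wrist"; python3 -c "
from h import *
s=bot.read_state();print(s['wrist_force'],s['ft_torque'],s['tool_pos'])"
```

```text
tool_pos: [0.5786, 0.2323, 0.1903]
wrist_force: [-1.8, -0.8, 11.2]
[-1.82198776 -0.83731062 11.21278788] [-0.14409303  0.56833999 -0.00633519] [0.57855835 0.23225954 0.19033551]
```

```bash
python3 -m handwheel '[[[0,0,0],[0,0,0]],[[0,0,0],[0,0,0]]]' | grep -E "tool|wrist"; python3 -c "
from h import *
a=shot('scene','s5')
s=bot.read_state();print(s['wrist_force'],s['ft_torque'],s['tool_pos'])
t=s['tool_pos'];print(proj(a,[[t[0],t[1],.034],[.578,.2315,.034]]))"
```

```text
tool_pos: [0.5785, 0.2323, 0.1903]
wrist_force: [-1.4, -0.5, 8.9]
[-1.34371219 -0.87486121  8.93479879] [-0.00754892  0.38755495  0.02357574] [0.57853176 0.23226977 0.19029457]
[[336.89527798 191.23327516]
 [336.5729838  191.27401861]]
```

The reading shows about 9 N up, with a y moment of 0.39 Nm. That fits a nose touching the stop on its +x side while ring 3 counters it. I'll ease sideways towards -x and watch the moment.

```bash
python3 -m handwheel '[[[0.5,0,0],[0,0,0]],[[0,0,0],[0,0,0]]]' | grep -E "tool|wrist"; python3 -c "
from h import *
for i in range(2):
  s=bot.read_state();print(s['wrist_force'],s['ft_torque'])"; python3 -m handwheel '[[[0.5,0,0],[0,0,0]],[[0,0,0],[0,0,0]]]' | grep -E "tool|wrist"; python3 -c "
from h import *
for i in range(2):
  s=bot.read_state();print(s['wrist_force'],s['ft_torque'])"
```

```text
tool_pos: [0.5783, 0.2323, 0.1903]
wrist_force: [0.2, -0.8, 8.8]
[ 0.15834815 -0.78359434  8.78050687] [-0.03858063  0.25829624  0.01577556]
[ 0.15834815 -0.78359434  8.78050687] [-0.03858063  0.25829624  0.01577556]
tool_pos: [0.578, 0.2324, 0.1903]
wrist_force: [0.3, 0.6, 8.3]
[0.31832458 0.58605902 8.31455106] [-0.0935584   0.03807405  0.00299902]
[0.31832458 0.58605902 8.31455106] [-0.0935584   0.03807405  0.00299902]
```

```bash
python3 -m handwheel '[[[0,0,0.5],[0,0,0]],[[0,0,0],[0,0,0]]]' | grep -E "tool|wrist"; python3 -c "
from h import *
s=bot.read_state();print(s['wrist_force'],s['ft_torque'])"
```

```text
tool_pos: [0.5782, 0.2324, 0.1902]
wrist_force: [-0.7, -0.1, 9.7]
[-0.66157888 -0.07213407  9.70063334] [-0.16025066  0.25639096  0.0239855 ]
```

It is stiff now: 0.5 mm commanded moved it only 0.1 mm, so the nose is home (tip ~0.028, stop face ~0.034, as seen in the images). I'll unload and then release.

```bash
python3 -m handwheel '[[[0.4,0,-1],[0,0,0]],[[0,0,0],[0,0,0]]]' | grep -E "tool|wrist"; python3 -m handwheel '[[[0,0,0],[0,0,0]],[[0,0,0],[0,0,0]],[[0,0,0],[0,0,0]],[[0,0,0],[0,0,0]],[[0,0,0],[0,0,0]],[[0,0,0],[0,0,0]],[[0,0,0],[0,0,0]],[[0,0,0],[0,0,0]]]' 80
```

```text
tool_pos: [0.5776, 0.2324, 0.1903]
wrist_force: [2.6, 0.5, 4.5]
time_s: 19.12
tool_pos: [0.5766, 0.2324, 0.1899]
orientation: [[-0.975, 0.224, 0.0], [0.224, 0.975, 0.0], [-0.0, 0.0, -1.0]]
wrist_force: [-0.2, 0.5, -0.3]
gripper_width: 0.0799
grasp_force: 0.0
```

```bash
python3 -m handwheel '[[[0,0,-5],[0,0,0]],[[0,0,-10],[0,0,0]],[[0,0,-20],[0,0,0]],[[0,0,-25],[0,0,0]],[[0,0,-25],[0,0,0]],[[0,0,-25],[0,0,0]],[[0,0,-25],[0,0,0]],[[0,0,-15],[0,0,0]],[[0,0,0],[0,0,0]]]' | grep -E "time|tool|wrist"
python3 - <<'E'
from h import *
a=shot("scene","s6");w=shot("wrist","w7");a0=dict(np.load("pics/s0.npz"))
A=cv2.resize(a["image"][130:205,300:375],(400,400),interpolation=2)
B=cv2.resize(a0["image"][130:205,300:375],(400,400),interpolation=2)
cv2.imwrite("pics/c6.png",np.hstack([A,B])[:,:,::-1])
# stop ring shift between images
T=cv2.cvtColor(a0["image"],7)[184:200,326:344].astype(np.float32);S=cv2.cvtColor(a["image"],7)[184:200,326:344].astype(np.float32)
print("diff rows",abs(S-T).mean(1).round(0))
P=[.578,.2318]
print(proj(a,[[*P,.034],[*P,.218],[*P,.173]]),proj(w,[[*P,.218]]))
g=w["image"]; v=int(cv2.cvtColor(g,cv2.COLOR_RGB2HSV)[tuple(np.round(proj(w,[[*P,.218]])[0][::-1]).astype(int))][2])
s,ce,e=disc(w,proj(w,[[*P,.218]])[0],v-14,v+14,40);print(s,ce,e)
for z in(.213,.218,.223):print(onz(w,e[0],z))
E
```

```text
time_s: 20.25
tool_pos: [0.577, 0.2325, 0.3411]
wrist_force: [0.5, 0.6, -0.7]
diff rows [18. 23. 21. 48. 53. 52. 36. 18. 30. 35. 27.  7.  2.  1.  3.  7.]
[[336.64163799 191.21851031]
 [346.33284504 140.9283297 ]
 [343.71577367 154.54183299]] [[279.758032   206.12268257]]
[265 191  24  29 497] [276.71026157 206.0804829 ] ((276.6495666503906, 206.0629119873047), (21.129188537597656, 28.743688583374023), 162.4901580810547)
[0.57876678 0.22869745 0.213     ]
[0.57731601 0.22908067 0.218     ]
[0.57586524 0.22946389 0.223     ]
```

View pics/c6.png

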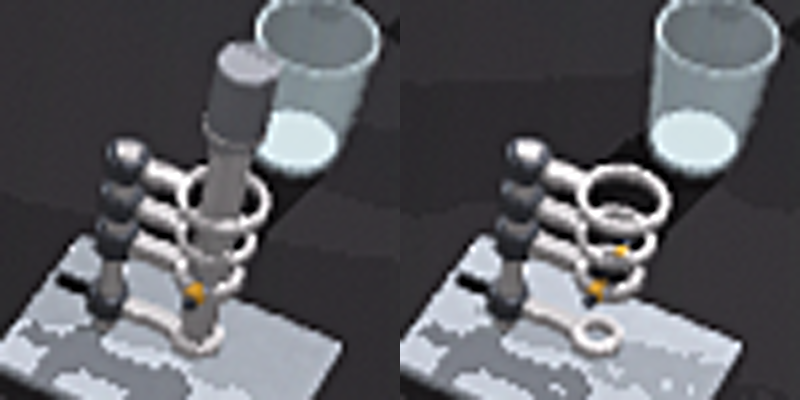

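The left crop shows the shaft standing upright through all four rings with its nose in the stop ring. The stop ring lies at the same pixel as in the start picture on the right (197,334 in the crop). To be sure it is fully home when free sideways, I'll press lightly on its top with closed fingers.

```bash
python3 -m handwheel '[[[0,0,0],[0,0,0]],[[0,0,5],[0,0,0]],[[0,0,10],[0,0,0]],[[0,0,15],[0,0,0]],[[0,0,20],[0,0,0]],[[0,0,20],[0,0,0]],[[0,0,15],[0,0,0]],[[0,0,10],[0,0,0]],[[0,0,5],[0,0,0]],[[0,0,3],[0,0,0]],[[0,0,0],[0,0,0]]]' 0; for i in 1 2; do :; done; python3 -m handwheel '[[[0,0,1],[0,0,0]],[[0,0,1],[0,0,0]]]' | grep -E "tool|wrist"
```

```text
time_s: 21.72
tool_pos: [0.5767, 0.2325, 0.2371]
orientation: [[-0.975, 0.224, 0.0], [0.224, 0.975, 0.0], [-0.0, 0.0, -1.0]]
wrist_force: [-0.7, 0.5, -0.3]
gripper_width: 0.0004
grasp_force: 0.0
tool_pos: [0.5767, 0.2325, 0.2351]
wrist_force: [0.0, 0.5, 0.5]
```

```bash
python3 -m handwheel '[[[0,0,1],[0,0,0]],[[0,0,1],[0,0,0]]]' | grep -E "tool|wrist"
```

```text
tool_pos: [0.5766, 0.2324, 0.2328]
wrist_force: [0.9, -0.9, -0.3]
```

```bash
python3 -m handwheel '[[[0,0,1],[0,0,0]]]' | grep -E "tool|wrist"
```

```text
tool_pos: [0.5768, 0.2326, 0.2322]
wrist_force: [-0.6, -0.3, 5.6]
```

```bash
python3 -m handwheel '[[[0,0,0.5],[0,0,0]]]' | grep -E "tool|wrist"
```

```text
tool_pos: [0.5771, 0.2326, 0.2321]
wrist_force: [-0.6, 0.4, 6.3]
```

```bash
python3 -m handwheel '[[[0,0,0.6],[0,0,0]],[[0,0,0],[0,0,0]]]' | grep -E "tool|wrist"
```

```text
tool_pos: [0.5773, 0.2328, 0.2321]
wrist_force: [-0.4, 0.9, 7.6]
```

```bash
python3 -m handwheel '[[[0,0,0.8],[0,0,0]],[[0,0,0],[0,0,0]]]' | grep -E "tool|wrist"
```

```text
tool_pos: [0.5778, 0.233, 0.2319]
wrist_force: [-0.0, -0.6, 8.7]
```

It holds with no more travel (0.1–0.2 mm at about 9 N), so the shaft is seated. I'll retreat, check, and hand in.

```bash
python3 -m handwheel '[[[0,0,-2],[0,0,0]],[[0,0,-5],[0,0,0]],[[0,0,-15],[0,0,0]],[[0,0,-25],[0,0,0]],[[0,0,-25],[0,0,0]],[[0,0,-25],[0,0,0]],[[0,0,-15],[0,0,0]],[[0,0,0],[0,0,0]],[[0,0,0],[0,0,0]]]' | grep -E "time|tool|wrist"
python3 - <<'E'
from h import *
a=shot("scene","s7");b=dict(np.load("pics/s6.npz"));z=dict(np.load("pics/s0.npz"))
G=lambda c,r:cv2.cvtColor(c["image"],7)[r[0]:r[1],r[2]:r[3]].astype(np.float32)
r=(135,205,300,375);print("change since release",abs(G(a,r)-G(b,r)).mean())
for n,r in dict(slim=(280,300,162,185),jarreagent=(205,290,270,315),stopring=(188,200,326,344)).items(): print(n,abs(G(a,r)-G(z,r)).mean())
print(bot.sign_off())
E
```

```text
time_s: 24.1
tool_pos: [0.5761, 0.2323, 0.341]
wrist_force: [0.2, 0.9, -0.4]
change since release 1.1516191
slim 21.363043
jarreagent 2.4345098
stopring 23.11574
the job is handed in; nothing more can be done
None
```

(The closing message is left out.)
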